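# Weigh a jar on the pantry balance

### The arm

A 6-joint arm with a two-finger parallel gripper is mounted at the origin on a cart in front of the work surface, level with it; the furniture and walls round the work are solid. World frame = base frame: x ahead of the robot, y to its left, z up, the work surface at z = 0. Lengths are in mm, angles in degrees, forces in N, time in s.
With the tool pointing down it reaches from about 350 to 800 mm from the base axis. Payload 7.3 kg.
Tool frame: the origin (TCP) lies on the centre line of the jaws, within the pads' length; the fingertips stand arm.tcp_to_tips ahead of it and the grasp point (between the pads) lies 6 mm ahead of it (arm.tcp_to_tips is the distance from the TCP to the fingertips, in mm); z points along the fingers, y is the line along which they close (so a half turn about z gives the same grasp; the last joint's range is limited). The gripper opens to 85 mm and grips with 20 to 120 N. Pads are 22 mm wide; open, the fingers measure 114 mm over their backs; the gripper's body (76 mm by 85 mm) begins 54 mm behind the grasp point. The pads swing forward as they close: fully open they stand 13 mm farther back than shut.
Start: joints at [63.197, 19.595, 87.324, -0, 73.075, -8.365], TCP at [166.029, 498.073, 256.322] pointing down, gripper open.
Joint ranges: [-145.02, 145.02], [-44.19, 115.74], [2.07, 154.8], [-57.11, 237.11], [16.16, 152.29], [-177.93, 177.93]. Speed limits (degrees/s): [147.25, 147.25, 180, 180, 180, 180].

### API

Orientations are given as [roll, pitch, yaw] about the fixed x, y, z axes, in that order (R = Rz(yaw) Ry(pitch) Rx(roll)).
In Python, from workcell import arm, cams gives the robot as it stands. The module is installed in compiled form; this text tells all that it offers.
- The arm moves only by the tool move_arm, never from a script. Its argument "motion" is a list of rows, each a list of 7 numbers: the shift along the tool's x, y, z in m, then the turn, a rotation vector about the tool's x, y, z in degrees, then the closure, from 0 (fully open) to 1 (shut). In form: [[dx, dy, dz, wx, wy, wz, gripper], ...]. A call has 1 to 20 rows; each row shifts and turns the commanded pose from where the row before left it, along the tool's axes as they then stand; what a row does not reach is not made up. A row lasts 1/10 s, in which the tool goes at most 50 mm and 8.59 degrees, less where a joint would pass 70% of its speed; a pose out of reach is approached as far as the arm can. A call is refused whole if a number of a shift passes 0.05 or a number of a turn 8.59, either way. A call with a gripper value outside its range is refused whole. The fingers move at their own pace and stop on an object; "squeeze" is the grip in N (left out, the last holds). Time passes only in rows, so rows that do not move let the fingers close. It gives the time, the measured TCP pose, the force, the opening and the grip force at its end, in the units of the state.
- arm.state(): the state, without advancing time (a new reading comes with each control period).
- cams.camera(name): name is "scene" or "top"; returns (picture, depth): 384x512x3 uint8, red, green, blue; 384x512 float32, mm along the optical axis (not along the pixel's ray), 0 where there is no reading.
- cams.get_calibration(name): a dict with "fx", "fy", "cx", "cy" (pixels), "R" (3x3) and "t" (3): a world point X has camera coordinates R X + t. Camera axes: x right, y down, z forward; pixel columns grow to the right and rows downward; lengths in mm; the calibration is good to about 2 mm. A picture is of the moment at which its call begins. get_calibration takes no time and is no camera call.
- arm.job_done(): hands the job in; it is judged then, once.
Trained networks look in the newest picture that a camera, given by its name, has taken for a name from the list of things; names that differ only in an ending like _2 or _b are one class to them, and where a whole thing is asked for, a point or a joint stands for the part that bears it (a point fixed in the world has none). Each returns a list of dicts, best first, with "conf" (0 to 1); they miss things now and then, are a little off and sometimes report something else, mostly with a low value. They report only what shows in the picture. A call takes as long as a camera call. They do not tell look-alikes from the thing itself.
- cams.regions_of(query, camera): "region" (384x512 bool, what is visible of it).
- cams.place_of(query, camera): "position" ([x, y, z] in mm, in world coordinates, good to about 4 mm: a listed point, or the origin of a listed thing).
The state is a dict: "clock": time; "q": joint angles; "qd": joint speeds; "effort": joint torques, N m; "eef_pos": TCP position; "orientation": TCP orientation; "contact_force": force on the tool from outside, world axes, zero at the start; "moment": the same for the moment, N m; "width": opening from 0.0 (shut) to 1.0 (fully open); "grasp_force": force on a finger pad.
Only numpy, scipy, OpenCV 4.12 (cv2) and the standard library are available. Lean on these libraries where they do the work, as an engineer would, in place of code of your own. Each camera call takes 0.05 s, during which the arm holds its last target. There are 200 camera calls.

### The job

Weigh what stands on the right pan of the kitchen balance: slide the wooden weights from the balance's shelf straight across onto the left pan, pushing rather than lifting them, until the beam rests level. Use only as many weights as it takes, each upright and wholly on the pan; leave the others standing on the shelf, and do not disturb the goods or the other things around.

Things in the scene. Friction and masses are not known exactly. Their poses are not given: they have to be found in the camera images.
- balance: Two-pan kitchen balance fixed to the worktop, dark wood base 110 x 600 mm. Origin: on the worktop under the beam's pivot; z up, y along the base towards the goods pan (the robot's right), x across it, towards the robot. In this frame: goods pan centred at y = +125 mm, weights pan at y = -123 mm, shelf from y = -200 to -390 mm. Pointer and dial plate between the pans, up to z = 165 mm.
- shelf_edge (a point): Middle of the shelf's edge next to the weights pan, on the shelf's floor, 102 mm above the worktop; axes as the balance's. The shelf is 150 mm wide with two straight lanes along y, centred at x = -36 and +36 mm, each 64 mm wide between rails 6 mm high, open at both ends. A 3 mm gap separates shelf and weights pan.
- weights_pan_top (a point): Centre of the floor of the weights pan (left pan, steel, 148 x 148 mm, always level; axes as the balance's). Height above the worktop: 100 mm with too few weights, 85 at balance, 70 overloaded. Open towards the shelf, rim 12 mm high on the other three sides; inside 139 mm across (x) and 144 mm along y, so each lane has room for two weights one behind the other.
- goods_pan_top (a point): Centre of the floor of the goods pan (right pan, 148 x 148 mm, rim all round). It rises as the weights pan sinks: 70 mm above the worktop with too few weights, 85 mm at balance, 100 mm when overloaded.
- beam (a joint): Angle of the beam: 0 = goods pan down on its stop, 0.12 = level (pointer upright at the mark on the dial plate), 0.24 = weights pan down on its stop. With one weight too few it stays near 0, with the right number it settles within 0.03 of level in about 1 s, with one too many it goes to about 0.24. Two, three or four weights are needed.
- weight_1: Round light-wood weight with a steel knob, 150 g: body 60 mm in diameter and 40 mm high, knob 22 mm in diameter up to 58 mm. Origin: centre of the underside; z up. All four weights are alike. This one starts on the shelf in the lane farther from the robot (x = -36 mm), next to the pan.
- weight_2: As weight_1; it starts in the lane nearer the robot (x = +36 mm), next to the pan.
- weight_3: As weight_1; it starts in the farther lane behind weight_1, with a gap of 40 to 62 mm between them.
- weight_4: As weight_1; it starts in the nearer lane behind weight_2, with a gap of 40 to 62 mm between them.
- tomato_tin: Squat red tin, 75 mm in diameter, 58 mm high. Origin: centre of the underside. One of the three goods: one stands on the goods pan, the other two on a dark wood riser at the back; which one varies. Each has a mass near two, three or four weights.
- jam_jar: Pink jam jar with pale lid, 69 mm in diameter, 99 mm high. Origin: centre of the underside. One of the three goods.
- vinegar_bottle: Clear bottle with dark cap, 62 mm in diameter, 237 mm high. Origin: centre of the underside. One of the three goods.
- salt_shaker: Grey salt shaker, 44 mm in diameter, 90 mm high, a bystander behind the balance. Origin: centre of the underside.
- lemon: Lemon, 78 x 55 x 56 mm, a bystander behind the balance. Origin: centre of the underside.
- garlic: Garlic bulb, 60 x 57 x 58 mm, a bystander behind the balance. Origin: centre of the underside.
- spice_jar: Spice jar, 45 mm in diameter, 106 mm high, a bystander to the right of the balance. Origin: centre of the underside.
- mug: Dotted mug, 92 mm wide, 93 mm high, a bystander at the front right. Origin: centre of the underside.
There are look-alikes about, which are no part of the job. What is shaped like the weight_2 but purple is not meant.

How it is judged (in metres and radians):
At the end, for the whole second after the job is handed in: The beam rests level within 0.04 rad of 0.12 and still; every weight is upright (within 0.15 rad) and at rest, each either wholly on the weights pan (its centre at least 30 mm beyond the shelf's edge) or on the shelf (its centre at least 15 mm behind the edge) (value of joint beam between 0.08 and 0.16 rad and velocity of joint beam between -0.05 and 0.05 rad/s and angle between each of weight_1, weight_2, weight_3, weight_4's own z axis and vertical below 0.15 rad and linear speed of each of weight_1, weight_2, weight_3, weight_4 below 0.02 m/s and x of weight_1 in the frame of shelf_edge between -0.06 and 0.06 m and height (world z) of each of weight_1, weight_2, weight_3, weight_4 above 0.06 m and (y of weight_1 in the frame of shelf_edge between 0.03 and 0.14 m or y of weight_1 in the frame of shelf_edge between -0.19 and -0.015 m) and x of weight_2 in the frame of shelf_edge between -0.06 and 0.06 m and (y of weight_2 in the frame of shelf_edge between 0.03 and 0.14 m or y of weight_2 in the frame of shelf_edge between -0.19 and -0.015 m) and x of weight_3 in the frame of shelf_edge between -0.06 and 0.06 m and (y of weight_3 in the frame of shelf_edge between 0.03 and 0.14 m or y of weight_3 in the frame of shelf_edge between -0.19 and -0.015 m) and x of weight_4 in the frame of shelf_edge between -0.06 and 0.06 m and (y of weight_4 in the frame of shelf_edge between 0.03 and 0.14 m or y of weight_4 in the frame of shelf_edge between -0.19 and -0.015 m)); the robot touches nothing.
It fails at once if a weight is lifted (its underside more than 30 mm above the shelf's floor) (z of any of weight_1, weight_2, weight_3, weight_4 in the frame of shelf_edge above 0.03 m).
It fails at once if one of the goods is tipped, or moved by more than 40 mm (the pan's own travel is 30 mm) (distance of any of tomato_tin, jam_jar, vinegar_bottle from where it was at the start of the episode above 0.04 m or angle between any of tomato_tin, jam_jar, vinegar_bottle's own z axis and vertical above 0.25 rad).
It fails at once if a bystander is moved by more than 30 mm (distance of any of salt_shaker, lemon, garlic, spice_jar, mug from where it was at the start of the episode above 0.03 m).
It also fails if it takes over 72 s, if anything falls off the work surface, if the arm or the gripper's body presses on something with over 40 N, if the wrist force passes 120 N, or if a joint passes its speed limit or range.

## Working session

There is one attempt and no reset: what is moved stays moved. The work goes in short steps, Python scripts to look and compute and a tool call to move; the robot and the scene stay as the last step left them, time stands still between calls to the robot, and variables do not carry over. Pictures are saved under pics/ and viewed, at most 10 in all, crops included, and the job is handed in when it is done.

Besides the shell and the picture viewer there is one more tool, called after "Emit:" as name([rows], argument=value, ...), one row to a line, values as JSON. move_arm: Moves the arm, as the interface text tells. Its arguments: {"type":"object","properties":{"motion":{"type":"array"},"squeeze":{"type":"number"}},"required":["motion"]}

```bash
mkdir -p pics; cat > h.py <<'E'
from workcell import arm, cams
import numpy as np, cv2
def snap(n,f=None):
    p,d=cams.camera(n)
    if f: cv2.imwrite('pics/'+f,p[:,:,::-1])
    return p,d
def world(n,d,mask=None):
    c=cams.get_calibration(n);v,u=np.mgrid[:384,:512]
    X=np.stack([(u-c['cx'])/c['fx']*d,(v-c['cy'])/c['fy']*d,d],-1)
    return (X-np.array(c['t']))@np.array(c['R'])   # R^T (X-t)
E
python3 - <<'E'
from h import *
for n in('scene','top'):
    snap(n,n+'1.png')
    c=cams.get_calibration(n); print(n,c['fx'],-np.array(c['R']).T@np.array(c['t']))
    for q in('balance','shelf_edge','weights_pan_top','goods_pan_top','weight_1','tomato_tin','jam_jar','vinegar_bottle'):
        for r in cams.place_of(q,n)[:6]: print(q,np.round(r['position']),round(r['conf'],2))
s=arm.state();print(s); print(arm.tcp_to_tips)
E
```

```text
scene 480.9548117370765 [ -17.7402586  1333.61608002 1073.67418906]
balance [480. -44.  -0.] 0.8
shelf_edge [456. 157. 100.] 0.63
weights_pan_top [463.  79.  99.] 0.75
goods_pan_top [ 492. -168.   69.] 0.85
weight_1 [558. 380.   0.] 0.91
weight_1 [412. 193. 101.] 0.9
weight_1 [403. 295. 102.] 0.84
weight_1 [478. 305. 104.] 0.83
weight_1 [490. 196. 105.] 0.7
tomato_tin [768.  33.  72.] 0.94
jam_jar [ 793. -103.   72.] 0.83
vinegar_bottle [ 480. -166.   69.] 0.87
vinegar_bottle [660. -38.  -2.] 0.64
top 368.6262574302922 [ 500.89164048  -22.08412343 1210.85661974]
balance [474. -44.   4.] 0.73
shelf_edge [463. 154. 101.] 0.59
shelf_edge [478. 307.  99.] 0.48
shelf_edge [ 358. -404.   -2.] 0.31
weights_pan_top [465.  77.  95.] 0.84
goods_pan_top [ 496. -172.   69.] 0.65
weight_1 [476. 304. 101.] 0.92
weight_1 [492. 196. 101.] 0.91
weight_1 [416. 199. 101.] 0.9
weight_1 [407. 298. 104.] 0.84
weight_1 [555. 380.   1.] 0.69
jam_jar [477. -46.   3.] 0.61
vinegar_bottle [ 480. -169.   72.] 0.63
{'clock': 0.9, 'q': array([ 6.31973529e+01,  1.95949461e+01,  8.73274700e+01,  6.96077228e-04,
        7.30753456e+01, -8.36371114e+00]), 'qd': array([-0.03090556,  0.0707953 , -0.07996052, -0.00873126, -0.02246386,
        0.0061317 ]), 'effort': array([-6.33660829e-05, -4.33562708e+01, -2.46273565e+01, -3.66941924e-05,
        1.69431592e-04,  1.10570983e-05]), 'eef_pos': array([166.01359463, 498.0526107 , 256.30527609]), 'orientation': array([ 1.79997689e+02, -3.33285298e-04,  1.61560861e+02]), 'contact_force': array([-0.17656671,  0.14414766, -0.71139706]), 'moment': array([-0.0091492 ,  0.04037608, -0.00141975]), 'grasp_force': 0.0, 'width': 0.9967271128759534}
25.0
```

View pics/scene1.png

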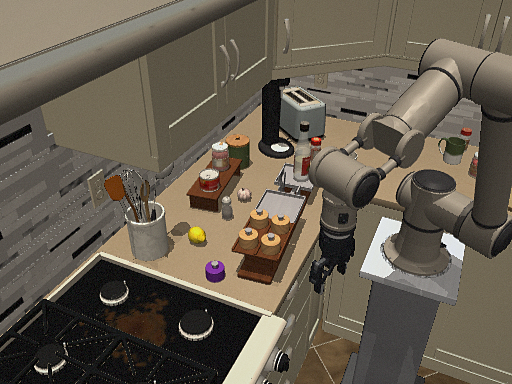

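View pics/top1.png

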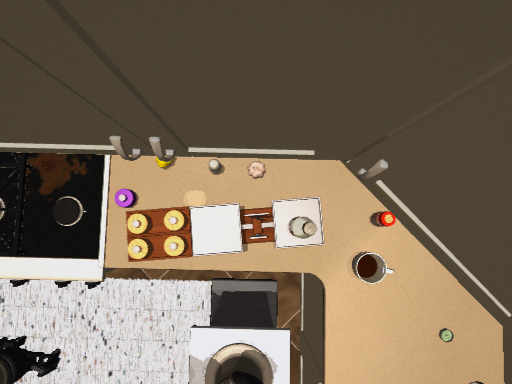

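```bash
python3 - <<'E'
from h import *
for n in('scene','top'):
    p,d=snap(n); W=world(n,d)
    for r in cams.regions_of('weight_1',n):
        m=r['region'];P=W[m&(d>0)]
        for lo,hi in((136,150),(152,170)):
            k=P[(P[:,2]>lo)&(P[:,2]<hi)]
            if len(k)>5: 
                x,y=k[:,0].astype(float),k[:,1].astype(float)
                print(n,lo,len(k),'mid',np.round([(x.min()+x.max())/2,(y.min()+y.max())/2]),'ext',np.round([np.ptp(x),np.ptp(y)]),'z',round(float(np.median(k[:,2]))))
    # shelf floor/base outlines
    if n=='top':
        for lo,hi,nm in((97,112,'shelf/pan'),(62,88,'goodspan')):
            k=(W[...,2]>lo)&(W[...,2]<hi)&(W[...,0]>350)&(W[...,0]<600)
            Q=W[k][:,:2].astype(np.float32)
            for y0 in range(-260,380,40):
                s=Q[(Q[:,1]>y0)&(Q[:,1]<y0+15)]
                if len(s)>5: print(nm,y0,np.round([s[:,0].min(),s[:,0].max()]),len(s))
E
```

```text
scene 136 181 mid [405. 300.] ext [56. 63.] z 140
scene 152 33 mid [405. 301.] ext [20. 23.] z 157
scene 136 147 mid [487. 198.] ext [60. 64.] z 141
scene 152 25 mid [490. 200.] ext [23. 21.] z 157
scene 136 147 mid [415. 199.] ext [54. 65.] z 140
scene 152 27 mid [416. 195.] ext [21. 23.] z 157
scene 136 169 mid [477. 307.] ext [57. 60.] z 141
scene 152 30 mid [477. 307.] ext [22. 21.] z 157
top 136 284 mid [489. 198.] ext [58. 59.] z 143
top 152 44 mid [489. 198.] ext [17. 21.] z 160
top 136 299 mid [417. 195.] ext [57. 59.] z 143
top 152 45 mid [417. 195.] ext [20. 20.] z 160
top 136 294 mid [478. 304.] ext [58. 59.] z 142
top 152 48 mid [477. 303.] ext [20. 20.] z 159
top 136 299 mid [406. 297.] ext [57. 59.] z 143
top 152 46 mid [405. 298.] ext [17. 21.] z 160
shelf/pan -60 [442. 516.] 16
shelf/pan 20 [396. 544.] 236
shelf/pan 60 [395. 540.] 233
shelf/pan 100 [388. 535.] 233
shelf/pan 140 [383. 532.] 215
shelf/pan 180 [380. 528.] 70
shelf/pan 220 [376. 524.] 129
shelf/pan 260 [372. 520.] 249
shelf/pan 300 [365. 516.] 46
shelf/pan 340 [420. 512.] 49
goodspan -260 [427. 466.] 7
goodspan -220 [423. 569.] 170
goodspan -180 [419. 565.] 135
goodspan -140 [415. 561.] 241
goodspan -100 [433. 557.] 103
goodspan -60 [455. 510.] 55
goodspan -20 [469. 482.] 10
```

The scene view shows four light-wood weights on the shelf near px (240-290, 210-245). The purple look-alike is at (214,270) and the vinegar bottle is on the goods pan at (303,155). In the top view the weights are at (137,224), (174,221), (138,249) and (174,245), the empty pan is at (217,229), and the lanes run about 5.9° off world -y.

Both cameras agree on the weight positions: w1 (489,198), w2 (417,195), w3 (477,305) and w4 (405,298). Floor height is about 102 mm. I'll turn the tool along the lane and go above the gap behind weight_1.

Emit:
move_arm([
  [0, 0, 0, 0, 0, 8.2, 0.7],
  [0, 0, 0, 0, 0, 8.2, 0.7],
  [0, 0, 0, 0, 0, 8.2, 0.7],
  [0, 0, 0, 0, 0, 8.2, 0.7],
  [0, 0, 0, 0, 0, 8.2, 0.7],
  [0, 0, 0, 0, 0, 8.2, 0.7],
  [0, 0, 0, 0, 0, 8.2, 0.7],
  [0, 0, 0, 0, 0, 8.2, 0.7],
  [-0.0232, 0.0242, 0, 0, 0, 0, 0.7],
  [-0.0232, 0.0242, 0, 0, 0, 0, 0.7],
  [-0.0232, 0.0242, 0, 0, 0, 0, 0.7],
  [-0.0232, 0.0242, 0, 0, 0, 0, 0.7],
  [-0.0232, 0.0242, 0, 0, 0, 0, 0.7],
  [-0.0232, 0.0242, 0, 0, 0, 0, 0.7],
  [-0.0232, 0.0242, 0, 0, 0, 0, 0.7],
  [-0.0232, 0.0242, 0, 0, 0, 0, 0.7],
  [-0.0232, 0.0242, 0, 0, 0, 0, 0.7],
  [-0.0232, 0.0242, 0, 0, 0, 0, 0.7],
  [-0.0232, 0.0242, 0, 0, 0, 0, 0.7],
  [-0.0232, 0.0242, 0, 0, 0, 0, 0.7],
])

```text
clock: 3.1
eef_pos: [484.8, 250.3, 256.4]
orientation: [180.0, -0.0, 96.0]
contact_force: [0.1, -0.1, 0.4]
width: 0.301
grasp_force: 0.0
```

Emit:
move_arm([
  [0, -0.0015, 0.02, 0, 0, 0, 0.7],
  [0, 0, 0.02, 0, 0, 0, 0.7],
  [0, 0, 0.02, 0, 0, 0, 0.7],
  [0, 0, 0.02, 0, 0, 0, 0.7],
  [0, 0, 0.015, 0, 0, 0, 0.7],
  [0, 0, 0.012, 0, 0, 0, 0.7],
  [0, 0, 0.012, 0, 0, 0, 0.7],
  [0, 0, 0, 0, 0, 0, 0.7],
])

```text
clock: 3.9
eef_pos: [481.6, 251.0, 135.9]
orientation: [-179.8, 0.0, 96.0]
contact_force: [-0.9, 0.2, 0.2]
width: 0.3
grasp_force: 0.0
```

```bash
python3 - <<'E'
from h import *
p,d=snap('scene'); cv2.imwrite('pics/s2.png',cv2.resize(p[180:300,200:360,::-1],None,fx=4,fy=4))
s=arm.state();print(s['eef_pos'],s['contact_force'])
E
```

```text
[482.10231364 251.12139499 136.86925638] [0.48199018 0.57484331 0.13954087]
```

View pics/s2.png

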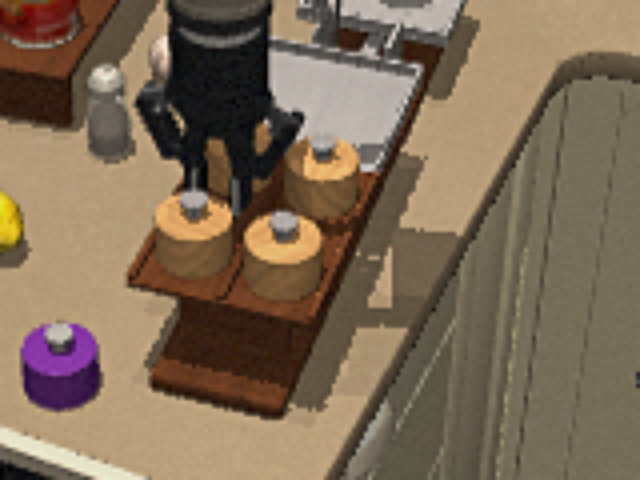

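The fingers straddle the far lane between w3 (about px 195,230 in the crop) and w1, clear of both. Now I'll push w1 across.

Emit:
move_arm([
  [-0.008, 0, 0, 0, 0, 0, 0.7],
  [-0.008, 0, 0, 0, 0, 0, 0.7],
  [-0.008, 0, 0, 0, 0, 0, 0.7],
  [-0.008, 0, 0, 0, 0, 0, 0.7],
  [-0.008, 0, 0, 0, 0, 0, 0.7],
  [-0.008, 0, 0, 0, 0, 0, 0.7],
  [-0.008, 0, 0, 0, 0, 0, 0.7],
  [-0.008, 0, 0, 0, 0, 0, 0.7],
  [-0.008, 0, 0, 0, 0, 0, 0.7],
  [-0.008, 0, 0, 0, 0, 0, 0.7],
  [-0.008, 0, 0, 0, 0, 0, 0.7],
  [-0.008, 0, 0, 0, 0, 0, 0.7],
  [-0.008, 0, 0, 0, 0, 0, 0.7],
  [-0.008, 0, 0, 0, 0, 0, 0.7],
  [-0.008, 0, 0, 0, 0, 0, 0.7],
  [-0.008, 0, 0, 0, 0, 0, 0.7],
  [-0.008, 0, 0, 0, 0, 0, 0.7],
  [-0.008, 0, 0, 0, 0, 0, 0.7],
  [-0.008, 0, 0, 0, 0, 0, 0.7],
  [-0.006, 0, 0, 0, 0, 0, 0.7],
])

```text
clock: 5.95
eef_pos: [498.8, 93.4, 137.3]
orientation: [180.0, -0.0, 95.9]
contact_force: [-0.3, 0.7, -0.1]
width: 0.302
grasp_force: 0.3
```

Emit:
move_arm([
  [0.008, 0, 0, 0, 0, 0, 0.7],
  [0.012, 0, -0.01, 0, 0, 0, 0.7],
  [0, 0, -0.02, 0, 0, 0, 0.7],
  [0, 0, -0.02, 0, 0, 0, 0.7],
  [0, 0, -0.02, 0, 0, 0, 0.7],
  [0.02, -0.01, 0, 0, 0, 0, 0.7],
  [0.024, -0.012, 0, 0, 0, 0, 0.7],
  [0.024, -0.012, 0, 0, 0, 0, 0.7],
  [0.024, -0.012, 0, 0, 0, 0, 0.7],
  [0.024, -0.012, 0, 0, 0, 0, 0.7],
  [0.02, -0.01, 0, 0, 0, 0, 0.7],
  [0.006, -0.003, 0, 0, 0, 0, 0.7],
  [0, 0, 0, 0, 0, 0, 0.7],
])

```text
clock: 7.25
eef_pos: [410.7, 249.0, 207.9]
orientation: [180.0, -0.0, 96.1]
contact_force: [-0.3, -0.3, 0.4]
width: 0.301
grasp_force: 0.0
```

```bash
cat > w.py <<'E'
from h import *
s=arm.state();print(s['clock'],s['eef_pos'],s['contact_force'])
for n in('top','scene'):
    p,d=snap(n); W=world(n,d)
    cv2.imwrite('pics/last_%s.png'%n,p[:,:,::-1])
    for r in cams.regions_of('weight_1',n):
        P=W[r['region']&(d>0)]; c=np.median(P,0)
        hi=np.percentile(P[:,2],97); k=P[(P[:,2]>hi-24)]
        x,y=k[:,0],k[:,1]
        print(n,round(r['conf'],2),'mid',np.round([(x.min()+x.max())/2,(y.min()+y.max())/2]),'ext',np.round([np.ptp(x),np.ptp(y)]),'top',round(float(hi)))
    for q in ('weights_pan_top','goods_pan_top'):
        for r in cams.place_of(q,n)[:1]: print(n,q,np.round(r['position']),round(r['conf'],2))
E
python3 w.py
```

```text
7.25 [410.68332032 249.04125868 207.87761415] [-0.34950416 -0.29407724  0.36300184]
top 0.77 mid [555. 381.] ext [55. 58.] top 59
top 0.61 mid [503.  55.] ext [55. 56.] top 159
top 0.61 mid [467. 237.] ext [13. 62.] top 281
top 0.58 mid [418. 193.] ext [57. 56.] top 161
top 0.48 mid [458. 127.] ext [171. 450.] top 112
top weights_pan_top [466.  80. 100.] 0.91
top goods_pan_top [ 495. -172.   71.] 0.95
scene 0.76 mid [554. 383.] ext [58. 65.] top 56
scene 0.73 mid [414. 214.] ext [58. 89.] top 157
scene 0.71 mid [403. 304.] ext [54. 58.] top 157
scene 0.61 mid [476. 305.] ext [60. 62.] top 158
scene goods_pan_top [ 490. -174.   68.] 0.76
```

Emit:
move_arm([
  [0, 0.0005, 0.02, 0, 0, 0, 0.7],
  [0, 0, 0.02, 0, 0, 0, 0.7],
  [0, 0, 0.016, 0, 0, 0, 0.7],
  [0, 0, 0.01, 0, 0, 0, 0.7],
  [0, 0, 0.005, 0, 0, 0, 0.7],
  [0, 0, 0, 0, 0, 0, 0.7],
])

```text
clock: 8.25
eef_pos: [411.8, 247.7, 136.0]
orientation: [-180.0, 0.0, 95.9]
contact_force: [0.1, -0.9, 0.3]
width: 0.3
grasp_force: 0.0
```

Emit:
move_arm([
  [-0.008, 0, 0, 0, 0, 0, 0.7],
  [-0.008, 0, 0, 0, 0, 0, 0.7],
  [-0.008, 0, 0, 0, 0, 0, 0.7],
  [-0.008, 0, 0, 0, 0, 0, 0.7],
  [-0.008, 0, 0, 0, 0, 0, 0.7],
  [-0.008, 0, 0, 0, 0, 0, 0.7],
  [-0.008, 0, 0, 0, 0, 0, 0.7],
  [-0.008, 0, 0, 0, 0, 0, 0.7],
  [-0.008, 0, 0, 0, 0, 0, 0.7],
  [-0.008, 0, 0, 0, 0, 0, 0.7],
  [-0.008, 0, 0, 0, 0, 0, 0.7],
  [-0.008, 0, 0, 0, 0, 0, 0.7],
  [-0.008, 0, 0, 0, 0, 0, 0.7],
  [-0.008, 0, 0, 0, 0, 0, 0.7],
  [-0.008, 0, 0, 0, 0, 0, 0.7],
  [-0.008, 0, 0, 0, 0, 0, 0.7],
  [-0.008, 0, 0, 0, 0, 0, 0.7],
  [-0.008, 0, 0, 0, 0, 0, 0.7],
  [-0.008, 0, 0, 0, 0, 0, 0.7],
  [-0.006, 0, 0, 0, 0, 0, 0.7],
])

```text
clock: 10.25
eef_pos: [428.3, 90.0, 136.3]
orientation: [180.0, -0.0, 95.9]
contact_force: [0.1, 0.0, -0.0]
width: 0.297
grasp_force: 0.3
```

Emit:
move_arm([
  [0.008, 0, 0, 0, 0, 0, 0.7],
  [0.012, 0, -0.01, 0, 0, 0, 0.7],
  [0, 0, -0.02, 0, 0, 0, 0.7],
  [0, 0, -0.02, 0, 0, 0, 0.7],
  [0, 0, -0.02, 0, 0, 0, 0.7],
  [0.02, 0.006, 0, 0, 0, 0, 0.7],
  [0.028, 0.0083, 0, 0, 0, 0, 0.7],
  [0.028, 0.0083, 0, 0, 0, 0, 0.7],
  [0.028, 0.0083, 0, 0, 0, 0, 0.7],
  [0.028, 0.0083, 0, 0, 0, 0, 0.7],
  [0.028, 0.0083, 0, 0, 0, 0, 0.7],
  [0.028, 0.0083, 0, 0, 0, 0, 0.7],
  [0.028, 0.0083, 0, 0, 0, 0, 0.7],
  [0.02, 0.006, 0, 0, 0, 0, 0.7],
  [0.005, 0.0013, 0, 0, 0, 0, 0.7],
  [0, 0, 0, 0, 0, 0, 0.7],
])

```text
clock: 11.85
eef_pos: [471.2, 358.9, 206.5]
orientation: [-180.0, 0.0, 96.1]
contact_force: [-0.1, 0.1, 1.0]
width: 0.298
grasp_force: 0.0
```

```bash
python3 w.py; python3 -c "
import cv2
a=cv2.imread('pics/last_scene.png')[140:290,200:350];b=cv2.imread('pics/last_top.png')[180:280,110:340]
a=cv2.resize(a,(400,400));b=cv2.resize(b,(400,174))
cv2.imwrite('pics/v3.png',cv2.hconcat([a,cv2.copyMakeBorder(b,0,226,0,0,0)]))"
```

```text
11.85 [471.18753745 358.89555084 206.48793188] [-0.13203492  0.06835782  1.02745748]
top 0.93 mid [431.  53.] ext [55. 55.] top 159
top 0.85 mid [501.  55.] ext [58. 56.] top 159
top 0.79 mid [555. 381.] ext [55. 57.] top 58
top 0.76 mid [406. 298.] ext [52. 59.] top 161
top 0.67 mid [478. 304.] ext [58. 58.] top 160
top weights_pan_top [466.  76.  99.] 0.63
top goods_pan_top [ 492. -171.   72.] 0.62
scene 0.96 mid [405. 303.] ext [59. 64.] top 158
scene 0.88 mid [473. 312.] ext [53. 51.] top 143
scene 0.69 mid [555. 386.] ext [58. 59.] top 56
scene 0.66 mid [432.  60.] ext [60. 62.] top 155
scene 0.62 mid [500.  61.] ext [56. 57.] top 154
scene 0.57 mid [451. 141.] ext [174. 429.] top 125
scene weights_pan_top [465.  80.  99.] 0.93
scene goods_pan_top [ 490. -172.   72.] 0.83
```

View pics/v3.png

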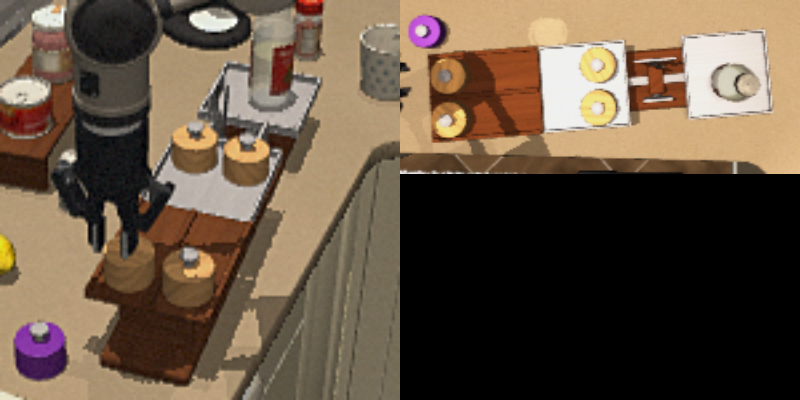

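The scene crop shows w1 and w2 upright on the pan (px 195,148 and 247,160), and the pan is still at 100 mm. Two weights are too few, so I'll push w3.

Emit:
move_arm([
  [0, 0.0005, 0.02, 0, 0, 0, 0.7],
  [0, 0, 0.02, 0, 0, 0, 0.7],
  [0, 0, 0.015, 0, 0, 0, 0.7],
  [0, 0, 0.01, 0, 0, 0, 0.7],
  [0, 0, 0.005, 0, 0, 0, 0.7],
  [0, 0, 0, 0, 0, 0, 0.7],
  [-0.01, 0, 0, 0, 0, 0, 0.7],
  [-0.01, 0, 0, 0, 0, 0, 0.7],
  [-0.01, 0, 0, 0, 0, 0, 0.7],
  [-0.01, 0, 0, 0, 0, 0, 0.7],
  [-0.01, 0, 0, 0, 0, 0, 0.7],
  [-0.01, 0, 0, 0, 0, 0, 0.7],
  [-0.01, 0, 0, 0, 0, 0, 0.7],
  [-0.01, 0, 0, 0, 0, 0, 0.7],
  [-0.01, 0, 0, 0, 0, 0, 0.7],
  [-0.01, 0, 0, 0, 0, 0, 0.7],
  [-0.01, 0, 0, 0, 0, 0, 0.7],
  [-0.01, 0, 0, 0, 0, 0, 0.7],
  [-0.01, 0, 0, 0, 0, 0, 0.7],
  [0, 0, 0, 0, 0, 0, 0.7],
])

```text
clock: 14.25
eef_pos: [486.1, 227.0, 136.2]
orientation: [-180.0, 0.0, 95.9]
contact_force: [-0.1, 0.6, -0.3]
width: 0.299
grasp_force: 0.0
```

Emit:
move_arm([
  [-0.005, 0, 0, 0, 0, 0, 0.7],
  [-0.005, 0, 0, 0, 0, 0, 0.7],
  [-0.005, 0, 0, 0, 0, 0, 0.7],
  [-0.005, 0, 0, 0, 0, 0, 0.7],
  [-0.005, 0, 0, 0, 0, 0, 0.7],
  [-0.005, 0, 0, 0, 0, 0, 0.7],
  [-0.005, 0, 0, 0, 0, 0, 0.7],
  [-0.005, 0, 0, 0, 0, 0, 0.7],
  [-0.005, 0, 0, 0, 0, 0, 0.7],
  [-0.005, 0, 0, 0, 0, 0, 0.7],
  [-0.005, 0, 0, 0, 0, 0, 0.7],
  [-0.005, 0, 0, 0, 0, 0, 0.7],
  [-0.005, 0, 0, 0, 0, 0, 0.7],
  [-0.005, 0, 0, 0, 0, 0, 0.7],
  [-0.005, 0, 0, 0, 0, 0, 0.7],
  [-0.004, 0, 0, 0, 0, 0, 0.7],
  [0, 0, 0, 0, 0, 0, 0.7],
  [0, 0, 0, 0, 0, 0, 0.7],
  [0, 0, 0, 0, 0, 0, 0.7],
])

```text
clock: 16.15
eef_pos: [494.3, 150.0, 136.4]
orientation: [180.0, -0.0, 96.0]
contact_force: [0.3, 0.6, 1.1]
width: 0.299
grasp_force: 0.0
```

Emit:
move_arm([
  [0.01, 0, 0, 0, 0, 0, 0.7],
  [0.015, 0, -0.005, 0, 0, 0, 0.7],
  [0, 0, -0.02, 0, 0, 0, 0.7],
  [0, 0, -0.02, 0, 0, 0, 0.7],
  [0, 0, -0.025, 0, 0, 0, 0.7],
  [0.03, 0, 0, 0, 0, 0, 0.7],
  [0.03, 0, 0, 0, 0, 0, 0.7],
  [0.03, 0, 0, 0, 0, 0, 0.7],
  [0.03, 0, 0, 0, 0, 0, 0.7],
  [0.03, 0, 0, 0, 0, 0, 0.7],
  [0, 0, 0, 0, 0, 0, 0.7],
])

```text
clock: 17.25
eef_pos: [474.7, 328.3, 206.6]
orientation: [180.0, -0.1, 96.2]
contact_force: [0.1, 0.6, -0.1]
width: 0.298
grasp_force: 0.0
```

```bash
python3 w.py; python3 -c "
import cv2
a=cv2.imread('pics/last_scene.png')[140:290,200:350];b=cv2.imread('pics/last_top.png')[180:280,110:340]
a=cv2.resize(a,(400,400));b=cv2.resize(b,(400,174))
cv2.imwrite('pics/v4.png',cv2.hconcat([a,cv2.copyMakeBorder(b,0,226,0,0,0)]))"
```

```text
17.25 [474.72573538 328.30986693 206.5710321 ] [ 0.09555661  0.59822039 -0.14342227]
top 0.91 mid [406. 297.] ext [57. 58.] top 161
top 0.88 mid [503.  52.] ext [55. 55.] top 159
top 0.78 mid [431.  51.] ext [55. 58.] top 159
top 0.77 mid [555. 380.] ext [54. 57.] top 58
top 0.65 mid [497. 110.] ext [58. 62.] top 159
top weights_pan_top [468.  78.  96.] 0.87
top goods_pan_top [ 491. -171.   71.] 0.67
scene 0.82 mid [428.  53.] ext [54. 68.] top 156
scene 0.81 mid [403. 301.] ext [57. 61.] top 158
scene 0.56 mid [467. 198.] ext [110. 223.] top 158
scene 0.55 mid [552. 385.] ext [55. 61.] top 56
scene 0.54 mid [500.  55.] ext [56. 62.] top 157
scene weights_pan_top [463.  81.  96.] 0.95
scene goods_pan_top [ 493. -170.   76.] 0.57
```

View pics/v4.png

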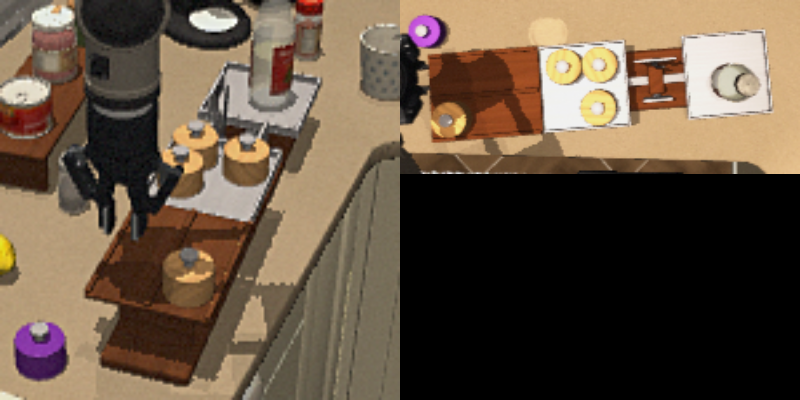

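The three weights stand on the pan, but their tops are still at about 159 mm, so the pan hasn't sunk. I'll move behind w4 and check once more after settling.

Emit:
move_arm([
  [0.01, -0.0235, 0, 0, 0, 0, 0.7],
  [0.01, -0.024, 0, 0, 0, 0, 0.7],
  [0.01, -0.024, 0, 0, 0, 0, 0.7],
  [0, 0, 0, 0, 0, 0, 0.7],
  [0, 0, 0, 0, 0, 0, 0.7],
  [0, 0, 0, 0, 0, 0, 0.7],
  [0, 0, 0, 0, 0, 0, 0.7],
  [0, 0, 0, 0, 0, 0, 0.7],
])

```text
clock: 18.45
eef_pos: [402.5, 346.0, 206.2]
orientation: [180.0, 0.0, 95.9]
contact_force: [-0.3, -0.6, 0.6]
width: 0.299
grasp_force: 0.0
```

```bash
python3 w.py
```

```text
18.45 [402.50432761 346.01645076 206.17593283] [-0.31604305 -0.61370243  0.59612403]
top 0.85 mid [406. 297.] ext [57. 57.] top 161
top 0.68 mid [497. 112.] ext [58. 58.] top 159
top 0.65 mid [431.  53.] ext [55. 55.] top 159
top 0.59 mid [555. 381.] ext [55. 59.] top 59
top 0.57 mid [501.  54.] ext [58. 58.] top 159
top 0.31 mid [ 479. -168.] ext [30. 31.] top 310
top weights_pan_top [466.  75.  98.] 0.92
top goods_pan_top [ 494. -170.   71.] 0.64
scene 0.85 mid [553. 384.] ext [55. 59.] top 55
scene 0.71 mid [404. 314.] ext [56. 84.] top 154
scene 0.64 mid [430.  57.] ext [57. 59.] top 155
scene weights_pan_top [467.  80.  97.] 0.75
scene goods_pan_top [ 490. -170.   71.] 0.88
```

Three weights are still too few, so the fourth goes across.

Emit:
move_arm([
  [0.004, -0.0015, 0.02, 0, 0, 0, 0.7],
  [0, 0, 0.02, 0, 0, 0, 0.7],
  [0, 0, 0.015, 0, 0, 0, 0.7],
  [0, 0, 0.01, 0, 0, 0, 0.7],
  [0, 0, 0.005, 0, 0, 0, 0.7],
  [0, 0, 0, 0, 0, 0, 0.7],
  [-0.005, 0, 0, 0, 0, 0, 0.7],
  [-0.01, 0, 0, 0, 0, 0, 0.7],
  [-0.01, 0, 0, 0, 0, 0, 0.7],
  [-0.01, 0, 0, 0, 0, 0, 0.7],
  [-0.01, 0, 0, 0, 0, 0, 0.7],
  [-0.01, 0, 0, 0, 0, 0, 0.7],
  [-0.01, 0, 0, 0, 0, 0, 0.7],
  [-0.01, 0, 0, 0, 0, 0, 0.7],
  [-0.01, 0, 0, 0, 0, 0, 0.7],
  [-0.01, 0, 0, 0, 0, 0, 0.7],
  [-0.01, 0, 0, 0, 0, 0, 0.7],
  [-0.01, 0, 0, 0, 0, 0, 0.7],
  [-0.01, 0, 0, 0, 0, 0, 0.7],
  [0, 0, 0, 0, 0, 0, 0.7],
])

```text
clock: 20.85
eef_pos: [412.9, 224.5, 136.2]
orientation: [-180.0, 0.0, 95.9]
contact_force: [-0.6, 0.3, -0.4]
width: 0.296
grasp_force: 0.0
```

Emit:
move_arm([
  [-0.005, 0, 0, 0, 0, 0, 0.7],
  [-0.005, 0, 0, 0, 0, 0, 0.7],
  [-0.005, 0, 0, 0, 0, 0, 0.7],
  [-0.005, 0, 0, 0, 0, 0, 0.7],
  [-0.005, 0, 0, 0, 0, 0, 0.7],
  [-0.005, 0, 0, 0, 0, 0, 0.7],
  [-0.005, 0, 0, 0, 0, 0, 0.7],
  [-0.005, 0, 0, 0, 0, 0, 0.7],
  [-0.005, 0, 0, 0, 0, 0, 0.7],
  [-0.005, 0, 0, 0, 0, 0, 0.7],
  [-0.005, 0, 0, 0, 0, 0, 0.7],
  [-0.005, 0, 0, 0, 0, 0, 0.7],
  [-0.005, 0, 0, 0, 0, 0, 0.7],
  [-0.005, 0, 0, 0, 0, 0, 0.7],
  [-0.005, 0, 0, 0, 0, 0, 0.7],
  [0, 0, 0, 0, 0, 0, 0.7],
  [0, 0, 0, 0, 0, 0, 0.7],
  [0, 0, 0, 0, 0, 0, 0.7],
  [0, 0, 0, 0, 0, 0, 0.7],
])

```text
clock: 22.75
eef_pos: [420.7, 151.4, 136.3]
orientation: [180.0, -0.0, 96.0]
contact_force: [-0.2, 0.2, 0.3]
width: 0.302
grasp_force: 0.0
```

Emit:
move_arm([
  [0.01, 0, 0, 0, 0, 0, 0.7],
  [0.015, 0, -0.005, 0, 0, 0, 0.7],
  [0, 0, -0.02, 0, 0, 0, 0.7],
  [0, 0, -0.02, 0, 0, 0, 0.7],
  [0, 0, -0.025, 0, 0, 0, 0.7],
  [0.03, -0.01, 0, 0, 0, 0, 0.7],
  [0.03, -0.01, 0, 0, 0, 0, 0.7],
  [0.03, -0.01, 0, 0, 0, 0, 0.7],
  [0.03, -0.01, 0, 0, 0, 0, 0.7],
  [0.03, -0.01, 0, 0, 0, 0, 0.7],
  [0.03, -0.01, 0, 0, 0, 0, 0.7],
  [0.03, -0.01, 0, 0, 0, 0, 0.7],
  [0, 0, 0, 0, 0, 0, 0.7],
  [0, 0, 0, 0, 0, 0, 0.7],
  [0, 0, 0, 0, 0, 0, 0.7],
  [0, 0, 0, 0, 0, 0, 0.7],
  [0, 0, 0, 0, 0, 0, 0.7],
])

```text
clock: 24.45
eef_pos: [327.2, 377.1, 206.4]
orientation: [180.0, -0.0, 95.9]
contact_force: [-1.2, 0.1, 0.2]
width: 0.297
grasp_force: 0.0
```

```bash
python3 w.py; python3 -c "
import cv2
a=cv2.imread('pics/last_scene.png')[140:290,200:350];b=cv2.imread('pics/last_top.png')[180:280,110:340]
a=cv2.resize(a,(400,400));b=cv2.resize(b,(400,174))
cv2.imwrite('pics/v5.png',cv2.hconcat([a,cv2.copyMakeBorder(b,0,226,0,0,0)]))"
```

```text
24.45 [327.15678035 377.09563278 206.40438462] [-1.23740495  0.10278168  0.24959169]
top 0.8 mid [432.  52.] ext [58. 59.] top 145
top 0.74 mid [ 479. -168.] ext [31. 31.] top 324
top 0.65 mid [503.  53.] ext [56. 56.] top 144
top 0.6 mid [498. 111.] ext [56. 56.] top 145
top 0.54 mid [424. 113.] ext [58. 59.] top 146
top 0.54 mid [555. 381.] ext [54. 59.] top 59
top weights_pan_top [467.  78.  82.] 0.8
top goods_pan_top [661.  99.   0.] 0.75
scene 0.83 mid [555. 385.] ext [56. 63.] top 56
scene 0.53 mid [457. 225.] ext [138. 294.] top 142
scene 0.4 mid [511.  60.] ext [35. 42.] top 144
scene goods_pan_top [700. 258.  -6.] 0.62
```

View pics/v5.png

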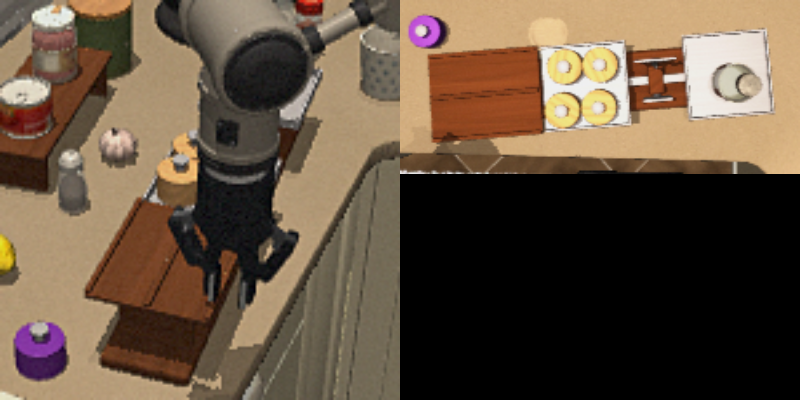

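The pan sank to about 85 mm (weight tops 145 mm), which is balance. All four weights sit flat on the pan (top inset, px 563-600, 65-108), w4's rear edge is about 12 mm clear of the shelf, and the gripper is clear of everything.

```bash
python3 w.py | grep top | head -7; python3 -c "
from workcell import arm
print(arm.job_done())"
```

```text
top 0.91 mid [497. 112.] ext [59. 56.] top 145
top 0.84 mid [431.  52.] ext [58. 59.] top 145
top 0.8 mid [424. 113.] ext [58. 59.] top 145
top 0.62 mid [555. 381.] ext [55. 59.] top 58
top 0.54 mid [503.  54.] ext [56. 59.] top 145
top weights_pan_top [462.  74.  82.] 0.9
top goods_pan_top [ 494. -168.   84.] 0.7
the job is handed in; nothing more can be done
None
```

The vinegar bottle on the right pan took all four weights: they stand upright and wholly on the left pan, both pans measured about level (82–85 mm), and I handed the job in at about 25 s; no verdict was returned.

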